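# Put the griddle scraper away in the slotted block

### The job

Draw the griddle scraper out of the draining stand and slide its blade down into the slotted wooden block, fully home, so that the collar under its handle sits on the top of the block. Only one of the four slots is deep enough, the others have a stop hidden inside and no one can see which: try them by feel, and leave the scraper standing in the right one. Leave the masala box, the jars and the tumbler where they are.

Things in the scene. Friction and masses are not known exactly. Their poses are not given: they have to be found in the camera images.
- scraper: griddle scraper, 165 mm long, 220 g. Origin: middle of the blade's lower edge; z runs up to the handle's end, x along the blade's width, y across its thickness. Steel blade 70 (x) by 3 (y) mm, z=0 to 85; collar 34 by 24 mm, z=85 to 97; wooden handle 32 (x) by 22 (y) mm, z=97 to 165. Starts loose in the stand's pocket, leaning about 20 degrees, handle towards the robot
- grip (a point): middle of the scraper's handle, 130 mm above the blade's lower edge on its centre line; axes as the scraper
- collar (a point): underside of the scraper's collar on its centre line, 85 mm above the blade's lower edge; this face rests on the block's top when the blade is fully home
- stand: fixed steel draining stand, base 150 (x) by 80 (y) mm, with a pocket 76 by 7 mm leaning 17 degrees, its top towards the stand's -x; pocket 58 mm deep along its lean, the middle of its floor 34 mm above the origin, so about 27 mm of blade show above it. Draw the scraper out along its own length. Origin: middle of the base's underside
- holder: fixed dark wooden block, 102 (x) by 144 (y) by 106 (z) mm, with four vertical slots open at the top, side by side along y, each 78 mm long (x) and 6.5 mm wide (y). Three have a hidden stop 55 mm below the top, one is 96 mm deep; which one changes every time. Origin: middle of the underside; z up. Block and stand may change sides
- slot0 (a point): middle of the mouth of the first slot (y = -45 mm in the block's frame), level with the block's top, axes as the block
- slot1 (a point): the same for the second slot (y = -15 mm)
- slot2 (a point): the same for the third slot (y = +15 mm)
- slot3 (a point): the same for the fourth slot (y = +45 mm)
- masala_box: round stainless box with a lid and knob, 140 mm across, 87 mm high; bystander. Origin: middle of its underside
- jar_a: clear jar with red cap, 80 mm across, 130 mm high; bystander. Origin: middle of its underside
- jar_b: clear jar like the other; bystander. Origin: middle of its underside
- tumbler: open steel tumbler, 72 mm across, 90 mm high; bystander. Origin: middle of its underside

How it is judged:
By the outcome, as a careful person would: the job done as asked, in the order asked, and still so for the second after the job is handed in, with the robot touching nothing.
It also fails if it takes over 72 s, if anything falls off the work surface, if the arm or the gripper's body presses on something with over 40 N, if the wrist force passes 120 N, or if a joint passes its speed limit or range.

### The arm

A 6-joint arm with a two-finger parallel gripper is mounted at the origin on the work surface. World frame = base frame: x ahead of the robot, y to its left, z up, the work surface at z = 0. Lengths are in mm, angles in degrees, forces in N, time in s.
With the tool pointing down it reaches from about 300 to 850 mm from the base axis. Payload 4.2 kg.
Tool frame: the origin (TCP) lies on the mounting face of the last link; the fingertips stand 191 mm ahead of it and the grasp point (between the pads) lies 172 mm ahead of it; z points along the fingers, y is the direction in which the jaws open and shut (so a half turn about z gives the same grasp; the last joint's range is limited). The gripper opens to 91 mm and grips with 3 to 60 N. Pads are 32 mm wide; open, the fingers measure 118 mm over their backs; the gripper's body (76 mm by 178 mm) begins 60 mm behind the grasp point.
Start: joints at [67.724, 18.312, 89.639, -0, 72.044, -1.146], TCP at [207.282, 536.337, 404.776] pointing down, gripper open.
Joint ranges: [-177.97, 177.97], [-48.28, 115.42], [12.27, 149.76], [-77.06, 257.06], [2.81, 150.46], [-146.56, 146.56]. Speed limits (degrees/s): [147.25, 147.25, 180, 180, 180, 180].

### API

Orientations are given as [roll, pitch, yaw] about the fixed x, y, z axes, in that order (R = Rz(yaw) Ry(pitch) Rx(roll)).
In Python, from workcell import env gives the robot as it stands.
- The arm moves only by the shell command python3 -m handwheel 'ROWS' [FORCE]. ROWS is JSON, a list of rows, each an object with "gripper": the opening in per cent of the stroke, from 0 (shut) to 100 (fully open); "travel": the shift along the tool's x, y, z in m, a list of three; "twist": the turn about the tool's z in rad. In form: [{"gripper": gripper, "travel": [x, y, z], "twist": twist}, ...]. A call has 1 to 5 rows; each row shifts and turns the commanded pose from where the row before left it, along the tool's axes as they then stand; what a row does not reach is not made up. A row lasts 1/12 s, in which the tool goes at most 41.7 mm and 7.16 degrees, less where a joint would pass 70% of its speed; a pose out of reach is approached as far as the arm can. A call with a gripper value outside its range is refused whole. The fingers move at their own pace and stop on an object; FORCE is the grip in N (left out, the last holds). Time passes only in rows, so rows that do not move let the fingers close. It gives the time, the measured TCP pose, the force and the opening at its end, in the units of the state.
- env.state(): the state, without advancing time (a new reading comes with each control period).
- env.grab_frame(name): name is "side" or "top" or "wrist"; returns a dict with "frame" (384x512x3 uint8, red, green, blue), "intrinsics" (3x3 intrinsics, pixels), "extrinsics" (4x4, takes a point from camera to world coordinates). Camera axes: x right, y down, z forward; pixel columns grow to the right and rows downward; lengths in mm; the calibration is good to about 2 mm. A picture is of the moment at which its call begins. There is no depth.
- env.job_done(): hands the job in, once; it reports no verdict.
Trained networks look in the newest picture that a camera, given by its name, has taken for a name from the list of things; names that differ only in an ending like _2 or _b are one class to them, and where a whole thing is asked for, a point or a joint stands for the part that bears it (a point fixed in the world has none). Each returns a list of dicts, best first, with "confidence" (0 to 1); they miss things now and then, are a little off and sometimes report something else, mostly with a low value. They report only what shows in the picture. A call takes as long as a camera call.
- env.trace(camera, thing): "pixels" (384x512 bool, what is visible of it) and "uv" ([column, row] in pixels, amid what is visible of it).
- env.pinpoint(camera, thing): "uv" ([column, row] in pixels: a listed point, or the origin of a listed thing).
The state is a dict: "time_s": time; "qpos": joint angles; "qvel": joint speeds; "effort": joint torques, N m; "ee_pos": TCP position; "ee_rot": TCP orientation; "force": force on the tool from outside, world axes, zero at the start; "torque": the same for the moment, N m; "gripper_width": finger opening in mm.
Only numpy, scipy, OpenCV 4.12 (cv2) and the standard library are available. Lean on these libraries where they do the work, as an engineer would, in place of code of your own. Each camera call takes 0.05 s, during which the arm holds its last target. There are 200 camera calls.

## Working session

There is one attempt and no reset: what is moved stays moved. The work goes in short steps, Python scripts to look and compute and a shell command to move; the robot and the scene stay as the last step left them, time stands still between calls to the robot, and variables do not carry over. Pictures are saved under pics/ and viewed, about 8 in all and at most 12, crops included, and the job is handed in when it is done.

```bash
mkdir -p pics; ls
cat > h.py <<'E'
import numpy as np,cv2
from workcell import env
from scipy.spatial.transform import Rotation as Ro
def grab(c,fn=None):
    f=env.grab_frame(c)
    if fn: cv2.imwrite('pics/'+fn,np.ascontiguousarray(f['frame'][:,:,::-1]))
    return f
def ray(f,uv):
    K=np.array(f['intrinsics']);T=np.array(f['extrinsics'])
    d=T[:3,:3]@np.linalg.solve(K,[uv[0],uv[1],1]);return T[:3,3],d/np.linalg.norm(d)
def tri(rs):
    A=sum(np.eye(3)-np.outer(d,d) for o,d in rs);b=sum((np.eye(3)-np.outer(d,d))@o for o,d in rs)
    p=np.linalg.solve(A,b);return p,[round(float(np.linalg.norm(np.cross(p-o,d))),1) for o,d in rs]
def plane(r,z): o,d=r;return o+d*(z-o[2])/d[2]
def proj(f,p):
    T=np.linalg.inv(np.array(f['extrinsics']));q=np.array(f['intrinsics'])@(T[:3,:3]@p+T[:3,3]);return q[:2]/q[2]
E
python3 - <<'E'
from h import *
np.set_printoptions(precision=1,suppress=True)
fs={c:grab(c,c+'0.png') for c in('side','top','wrist')}
a=np.vstack([np.hstack([fs['side']['frame'],fs['top']['frame']])])
cv2.imwrite('pics/all0.png',cv2.resize(np.hstack([fs['side']['frame'],fs['top']['frame']])[:,:,::-1],(800,300)))
print({k:(np.array(f['extrinsics'])[:3,3],np.array(f['extrinsics'])[:3,2],f['intrinsics'][0][0]) for k,f in fs.items()})
for t in('grip','collar','scraper','stand','holder','slot0','slot1','slot2','slot3','masala_box','jar_a','tumbler'):
    R={}
    for c in('side','top','wrist'):
        r=env.pinpoint(c,t)
        print(t,c,[(np.round(x['uv'],1).tolist(),round(x['confidence'],2)) for x in r[:3]])
        if r: R[c]=ray(fs[c],r[0]['uv'])
    if len(R)>1: print('   tri',*tri(list(R.values())))
print(env.state())
E
```

```text
pics
{'side': (array([ 468.8, -631.3,  688.5]), array([ 0.1,  0.7, -0.7]), np.float64(376.45607535539716)), 'top': (array([502.7, -14.2, 892.5]), array([ 0.1,  0. , -1. ]), np.float64(375.5914667009201)), 'wrist': (array([129.9, 566. , 384.4]), array([ 0.3, -0.1, -1. ]), np.float64(275.7703886850499))}
grip side [([244.2, 133.1], 0.89)]
grip top [([191.6, 197.7], 0.81)]
grip wrist []
   tri [573.1 133.3 159.5] [4.2, 4.2]
collar side [([244.8, 145.0], 0.83)]
collar top [([191.7, 196.0], 0.92)]
collar wrist []
   tri [578.1 142.  117. ] [1.7, 1.7]
scraper side [([261.2, 169.2], 0.56)]
scraper top [([202.1, 187.0], 0.78)]
scraper wrist []
   tri [613.5 133.1  38.4] [9.1, 9.1]
stand side [([254.1, 178.7], 0.58)]
stand top [([201.5, 191.9], 0.86)]
stand wrist []
   tri [601.2 141.9  -0.9] [3.9, 3.9]
holder side [([267.9, 275.7], 0.62)]
holder top [([338.3, 199.7], 0.72)]
holder wrist []
   tri [ 577.8 -182.1    9.8] [2.9, 2.9]
slot0 side [([261.6, 227.9], 0.98), ([279.9, 262.8], 0.88), ([271.6, 246.3], 0.7)]
slot0 top [([336.9, 198.2], 0.94), ([347.8, 193.7], 0.76), ([364.3, 190.5], 0.61)
[... 834 characters left out ...]
81.    0.6   0.5] [3.0, 3.0]
jar_a side [([349.4, 303.2], 0.94), ([285.1, 147.7], 0.8)]
jar_a top [([373.7, 132.0], 0.9), ([150.9, 138.6], 0.61)]
jar_a wrist []
   tri [ 733.1 -269.6    7.4] [2.7, 2.7]
tumbler side [([167.9, 233.4], 0.6)]
tumbler top [([266.8, 285.1], 0.85)]
tumbler wrist []
   tri [371.8 -12.8 -11.4] [3.8, 3.8]
{'time_s': 1.95, 'qpos': array([67.7, 18.3, 89.6, -0. , 72. , -1.1]), 'qvel': array([ 0. ,  0. , -0. , -0.1,  0. , -0. ]), 'effort': array([ -0. , -41.2, -23.2,   0.1,   0. ,  -0. ]), 'ee_pos': array([207.3, 536.3, 404.8]), 'ee_rot': array([180. ,   0. , 158.9]), 'force': array([ 1. , -0.1, -0.6]), 'torque': array([0. , 0.1, 0. ]), 'gripper_width': 91.46756905519115}
```

View pics/all0.png

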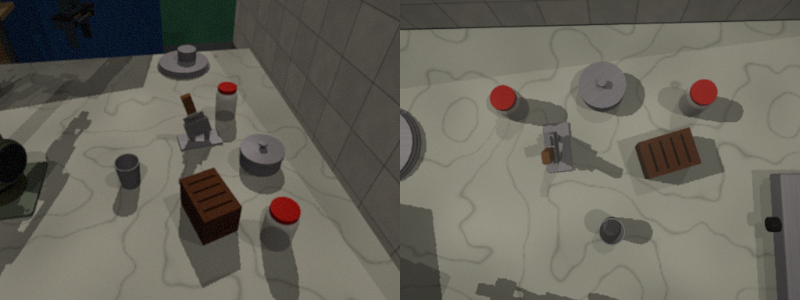

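Run:
```python
import cv2,numpy as np
s=cv2.imread('pics/side0.png')[100:200,200:310];t=cv2.imread('pics/top0.png')[145:235,165:265]
a=cv2.resize(s,(440,400),interpolation=cv2.INTER_CUBIC);b=cv2.resize(t,(400,360),interpolation=cv2.INTER_CUBIC)
b=cv2.copyMakeBorder(b,0,40,0,0,cv2.BORDER_CONSTANT)
cv2.imwrite('pics/z0.png',cv2.convertScaleAbs(cv2.resize(np.hstack([a,b]),(800,381)),alpha=1.6))
```

```text
(no output)
```

View pics/z0.png

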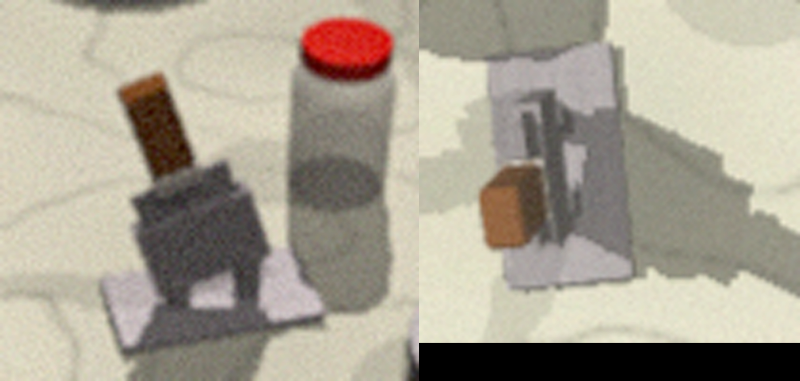

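```bash
python3 -m handwheel '[{"gripper":100,"travel":[0,0,0],"twist":-0.114},{"gripper":100,"travel":[0,0,0],"twist":-0.114},{"gripper":100,"travel":[0,0,0],"twist":-0.114},{"gripper":100,"travel":[0,0,0],"twist":-0.114},{"gripper":100,"travel":[-0.023,-0.031,0],"twist":0}]'
python3 -m handwheel '[{"gripper":100,"travel":[-0.023,-0.031,0],"twist":0},{"gripper":100,"travel":[-0.023,-0.031,0],"twist":0},{"gripper":100,"travel":[-0.023,-0.031,0],"twist":0},{"gripper":100,"travel":[-0.023,-0.031,0],"twist":0},{"gripper":100,"travel":[-0.023,-0.031,0],"twist":0}]'
python3 -m handwheel '[{"gripper":100,"travel":[-0.023,-0.031,0],"twist":0},{"gripper":100,"travel":[-0.023,-0.031,0],"twist":0},{"gripper":100,"travel":[-0.023,-0.031,0],"twist":0},{"gripper":100,"travel":[-0.023,-0.031,0],"twist":0},{"gripper":100,"travel":[-0.023,-0.031,0],"twist":0}]'
python3 -m handwheel '[{"gripper":50,"travel":[-0.023,-0.031,0],"twist":0},{"gripper":50,"travel":[-0.023,-0.031,0],"twist":0},{"gripper":50,"travel":[-0.023,-0.031,0],"twist":0},{"gripper":50,"travel":[0,0,0],"twist":0}]'
python3 - <<'E'
from h import *
np.set_printoptions(precision=1,suppress=True)
s=env.state();print(s['ee_pos'],s['ee_rot'],s['time_s'])
fs={c:grab(c,c+'1.png') for c in('top','side','wrist')}
for t in('grip','collar','scraper','stand','holder'):
    R=[]
    for c in fs:
        r=env.pinpoint(c,t)
        print(t,c,[(np.round(x['uv'],1).tolist(),round(x['confidence'],2)) for x in r[:2]])
        if r and r[0]['confidence']>.4: R.append(ray(fs[c],r[0]['uv']))
    if len(R)>1: print('   tri',*tri(R))
E
```

```text
time_s: 2.37
ee_pos: [230.7, 510.4, 404.5]
ee_rot: [179.8, -0.1, -174.5]
force: [0.3, -0.4, 1.0]
gripper_width: 90.9
time_s: 2.78
ee_pos: [361.8, 361.5, 405.0]
ee_rot: [180.0, 0.0, -175.0]
force: [-0.1, -0.0, -0.3]
gripper_width: 91.3
time_s: 3.2
ee_pos: [490.0, 217.0, 405.0]
ee_rot: [180.0, 0.0, -175.0]
force: [0.3, -0.2, 0.1]
gripper_width: 91.0
time_s: 3.53
ee_pos: [569.5, 127.5, 404.4]
ee_rot: [-179.8, 0.2, -175.3]
force: [0.7, 0.6, 0.3]
gripper_width: 67.4
[569.5 127.5 404.4] [-179.8    0.2 -175.3] 3.5333
grip top [([338.9, 197.0], 0.56), ([348.1, 192.6], 0.29)]
grip side [([241.6, 134.3], 0.87)]
grip wrist [([265.5, 196.9], 0.37)]
   tri [ 544.6 -120.6  333.8] [7.7, 7.7]
collar top []
collar side [([246.3, 146.5], 0.88), ([330.5, 207.1], 0.23)]
collar wrist []
scraper top [([361.5, 187.5], 0.55)]
scraper side [([258.7, 171.3], 0.73)]
scraper wrist [([264.9, 200.6], 0.97)]
   tri [561.3 -35.3 238.7] [139.7, 49.9, 169.5]
stand top []
stand side [([253.1, 179.3], 0.72)]
stand wrist [([264.8, 197.2], 0.97)]
   tri [605.6 142.8  -2.2] [3.3, 3.3]
holder top [([337.1, 198.6], 0.83)]
holder side [([265.2, 276.5], 0.58)]
holder wrist [([38.7, 155.1], 0.92)]
   tri [ 575.7 -179.     1.2] [2.9, 1.1, 2.9]
```

View pics/wrist1.png

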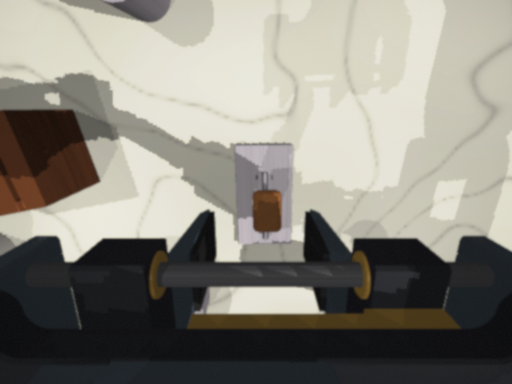

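Run:
```python
from h import *
from scipy.optimize import least_squares
np.set_printoptions(precision=1,suppress=True)
fs={c:grab(c) for c in('top','side','wrist')}
obs=[('top','g',(191.6,197.7)),('top','c',(191.7,196)),('side','g',(244.2,133.1)),('side','g',(241.6,134.3)),('side','c',(244.8,145)),('side','c',(246.3,146.5)),('wrist','g',(265.5,196.9)),
('top','s',(201.5,191.9)),('side','s',(254.1,178.7)),('side','s',(253.1,179.3)),('top','t',(188,201)),('side','t',(239.5,123))]
r=env.trace('wrist','stand');m=r[0]['pixels'];r2=env.trace('wrist','scraper');m2=r2[0]['pixels']
u=(m|m2).astype('uint8');print(cv2.minAreaRect(np.argwhere(u)[:,::-1].astype(np.float32)),cv2.minAreaRect(np.argwhere(m2)[:,::-1].astype(np.float32)),r2[0]['confidence'])
c=cv2.minAreaRect(np.argwhere(u)[:,::-1].astype(np.float32))[0]
obs+=[('wrist','s',c)]
off=dict(c=85,g=130,t=165)
def pts(p,k):
    x,y,yaw,b,lean=p;R=Ro.from_euler('z',yaw,degrees=True).as_matrix()
    if k=='s': return np.array([x,y,4])
    L=np.radians(lean);l=off[k]
    return np.array([x,y,0])+R@np.array([b-l*np.sin(L),0,34+l*np.cos(L)])
def res(p): return np.concatenate([proj(fs[c],pts(p,k))-uv for c,k,uv in obs]+[[(p[3])/4,(p[4]-20)/2,(p[2]-5)/1.]])
q=least_squares(res,[600,142,5,0,20],loss='soft_l1');print(q.x);print(res(q.x)[:-3].reshape(-1,2))
for k in 'cgt':print(k,pts(q.x,k),proj(fs['wrist'],pts(q.x,k)))
```

```text
((263.0, 193.5), (101.0, 58.0), 90.0) ((265.0, 206.0), (66.0, 28.0), 90.0) 0.6
[601.7 140.3   5.3   4.4  17.1]
[[-1.6  0.6]
 [ 1.9 -2.2]
 [-4.  -0.1]
 [-1.4 -1.3]
 [ 0.7  1.3]
 [-0.8 -0.2]
 [-1.1 12.3]
 [ 0.4 -2.1]
 [-1.1 -0.8]
 [-0.1 -1.4]
 [-1.2  1.2]
 [-3.7 -1. ]
 [-0.4  0.1]]
c [581.1 138.4 115.2] [263.7 206.6]
g [567.9 137.2 158.2] [264.4 209.2]
t [557.6 136.2 191.7] [265.2 212. ]
```

```bash
python3 -m handwheel '[{"gripper":60,"travel":[0.0005,0.011,0.02],"twist":0},{"gripper":60,"travel":[0,0,0.03],"twist":0},{"gripper":60,"travel":[0,0,0.024],"twist":0},{"gripper":60,"travel":[0,0,0],"twist":0}]' 20
python3 -m handwheel '[{"gripper":20,"travel":[0,0,0],"twist":0},{"gripper":0,"travel":[0,0,0],"twist":0},{"gripper":0,"travel":[0,0,0],"twist":0},{"gripper":0,"travel":[0,0,0],"twist":0},{"gripper":0,"travel":[0,0,0],"twist":0}]' 20
python3 -m handwheel '[{"gripper":0,"travel":[0,0,0],"twist":0},{"gripper":0,"travel":[0,0,0],"twist":0},{"gripper":0,"travel":[0,0,0],"twist":0}]' 20
python3 - <<'E'
from h import *
grab('side','side2.png');grab('wrist','wrist2.png')
s=cv2.imread('pics/side2.png')[80:220,180:340];w=cv2.imread('pics/wrist2.png')
cv2.imwrite('pics/v2.png',np.hstack([cv2.resize(s,(400,350)),cv2.resize(w,(400,350))]))
E
```

```text
time_s: 5.02
ee_pos: [562.9, 142.7, 326.0]
ee_rot: [-179.9, -0.6, -175.0]
force: [-0.3, 0.9, 0.6]
gripper_width: 54.7
time_s: 5.43
ee_pos: [564.7, 142.9, 332.1]
ee_rot: [-180.0, 0.2, -175.0]
force: [0.1, 0.2, 1.5]
gripper_width: 24.4
time_s: 5.68
ee_pos: [564.7, 141.8, 332.0]
ee_rot: [-179.8, 0.1, -175.0]
force: [0.3, -5.5, 4.0]
gripper_width: 23.0
```

View pics/v2.png

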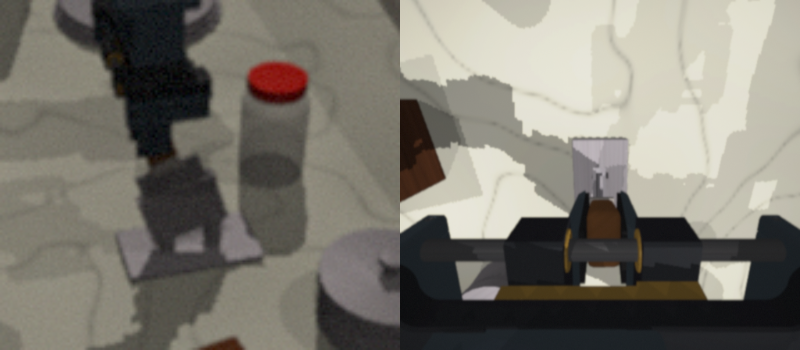

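```bash
python3 -m handwheel '[{"gripper":0,"travel":[0,-0.0025,0],"twist":0},{"gripper":0,"travel":[0.002,0,-0.007],"twist":0},{"gripper":0,"travel":[0.002,0,-0.007],"twist":0}]' 25
python3 -m handwheel '[{"gripper":0,"travel":[0.003,0,-0.010],"twist":0},{"gripper":0,"travel":[0.003,0,-0.010],"twist":0},{"gripper":0,"travel":[0.0025,0,-0.008],"twist":0},{"gripper":0,"travel":[0,0,0],"twist":0},{"gripper":0,"travel":[0,0,0],"twist":0}]' 25
python3 - <<'E'
from h import *
print(env.state()['torque'],env.state()['force'])
grab('side','side3.png')
s=cv2.imread('pics/side3.png')[80:200,180:320];cv2.imwrite('pics/v3.png',cv2.resize(s,(560,480)))
E
```

```text
time_s: 6.03
ee_pos: [560.4, 139.1, 344.2]
ee_rot: [-179.8, -0.1, -175.0]
force: [2.1, -5.2, -5.7]
gripper_width: 22.0
time_s: 6.45
ee_pos: [551.6, 138.5, 373.9]
ee_rot: [-179.8, -0.0, -175.0]
force: [-0.4, -4.5, 0.7]
gripper_width: 22.3
[-1.50964166  0.12617954 -0.07744755] [-0.37519641 -4.47099922  0.74098704]
```

View pics/v3.png

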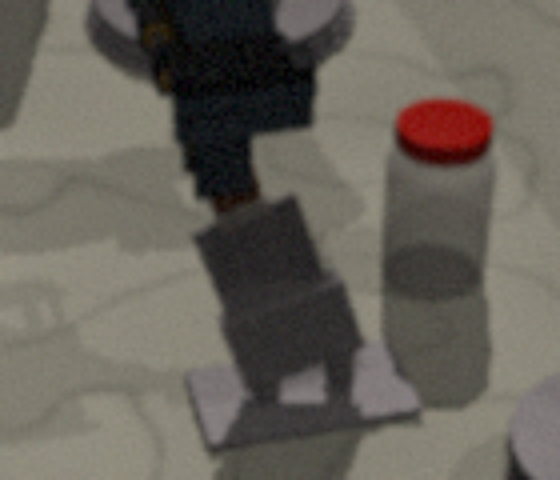

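```bash
python3 -m handwheel '[{"gripper":0,"travel":[-0.008,-0.001,-0.0025],"twist":0},{"gripper":0,"travel":[-0.008,-0.001,-0.002],"twist":0},{"gripper":0,"travel":[-0.008,0,-0.001],"twist":0},{"gripper":0,"travel":[0,0,0],"twist":0}]' 15
python3 -m handwheel '[{"gripper":0,"travel":[-0.008,0,-0.001],"twist":0},{"gripper":0,"travel":[-0.006,0,0],"twist":0},{"gripper":0,"travel":[0,0,0],"twist":0},{"gripper":0,"travel":[0,0,0],"twist":0}]' 15
python3 - <<'E'
from h import *
print(env.state()['torque'],env.state()['force'])
f=grab('side','side4.png')
m=env.trace('side','scraper')
if m:
    p=np.argwhere(m[0]['pixels'])[:,::-1].astype(np.float32);print(m[0]['confidence'],cv2.minAreaRect(p),p.min(0),p.max(0))
s=cv2.imread('pics/side4.png')[80:200,180:320];cv2.imwrite('pics/v4.png',cv2.resize(s,(560,480)))
E
```

```text
time_s: 6.83
ee_pos: [577.5, 139.6, 378.3]
ee_rot: [180.0, 0.0, -175.0]
force: [-0.9, -1.9, -2.0]
gripper_width: 22.3
time_s: 7.17
ee_pos: [591.0, 140.8, 379.0]
ee_rot: [180.0, 0.1, -175.0]
force: [0.5, -3.0, -3.8]
gripper_width: 21.9
[-0.65800354  0.02587906  0.05755785] [ 0.52252098 -3.00150213 -3.78669112]
0.61 ((248.5, 142.0), (32.0, 27.0), 90.0) [235. 126.] [262. 158.]
```

View pics/v4.png

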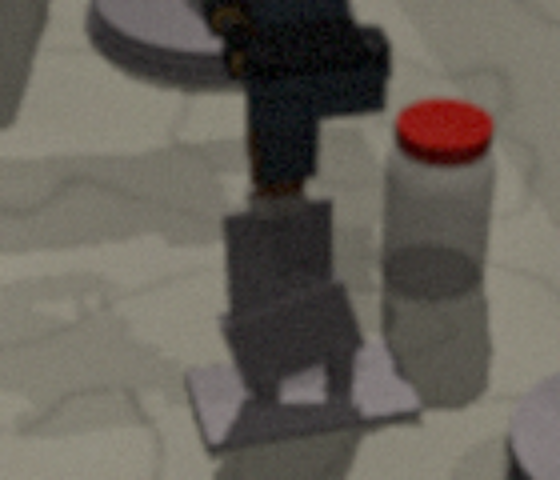

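```bash
python3 -m handwheel '[{"gripper":0,"travel":[0,-0.001,-0.012],"twist":0},{"gripper":0,"travel":[0,0,-0.02],"twist":0},{"gripper":0,"travel":[0,0,-0.03],"twist":0},{"gripper":0,"travel":[0,0,-0.03],"twist":0},{"gripper":0,"travel":[0,0,0],"twist":0}]' 30
python3 - <<'E'
from h import *
from scipy.optimize import least_squares
np.set_printoptions(precision=1,suppress=True)
s=env.state();print(s['torque'],s['force'],s['ee_pos'])
fs={c:grab(c,c+'5.png') for c in('top','side','wrist')}
obs=[]
for c in fs:
    for x in env.pinpoint(c,'slot0')[:6]:
        print(c,np.round(x['uv'],1),round(x['confidence'],2),plane(ray(fs[c],x['uv']),106))
    r=env.trace(c,'holder')
    if r:
        m=r[0]['pixels'];h=cv2.convexHull(np.argwhere(m)[:,::-1].astype(np.float32))
        a=cv2.approxPolyDP(h,3,True)[:,0];print(c,'poly',r[0]['confidence'],a.tolist())
        for q in a:print('   ',plane(ray(fs[c],q),106))
t=cv2.imread('pics/top5.png')[150:250,290:410];sd=cv2.imread('pics/side5.png')[200:320,210:330]
cv2.imwrite('pics/v5.png',np.hstack([cv2.resize(t,(432,360)),cv2.resize(sd,(360,360))]))
E
```

```text
time_s: 7.68
ee_pos: [590.9, 140.4, 478.7]
ee_rot: [179.8, 0.9, -175.0]
force: [0.8, -0.2, -0.4]
gripper_width: 21.8
[ 0.1 -0.  -0. ] [ 0.8 -0.2 -0.4] [590.9 140.4 478.7]
top [321.4 197.8] 0.93 [ 571.2 -128.6  106. ]
top [335.4 198.7] 0.92 [ 569.1 -157.6  106. ]
top [363.6 189.8] 0.9 [ 587.2 -216.5  106. ]
top [349.3 191.3] 0.82 [ 584.4 -186.8  106. ]
top [373.4 132.7] 0.63 [ 708.4 -241.   106. ]
top [175.  179.8] 0.42 [612.4 180.4 106. ]
top poly 0.57 [[384.0, 208.0], [314.0, 228.0], [301.0, 188.0], [310.0, 180.0], [370.0, 163.0]]
    [ 548.9 -257.   106. ]
    [ 508.5 -111.9  106. ]
    [592.3 -86.5 106. ]
    [ 609.  -105.6  106. ]
    [ 643.7 -231.6  106. ]
side [259.1 229.9] 0.87 [ 568.1 -135.3  106. ]
side [273.1 250.9] 0.77 [ 585.6 -192.1  106. ]
side [263.6 242.1] 0.68 [ 571.4 -167.9  106. ]
side [278.2 262. ] 0.59 [ 589.8 -219.1  106. ]
side [166.3 232.4] 0.28 [ 381.8 -113.   106. ]
side poly 0.62 [[304.0, 295.0], [260.0, 314.0], [231.0, 262.0], [230.0, 230.0], [273.0, 215.0], [309.0, 264.0]]
    [ 619.5 -294.6  106. ]
    [ 537.4 -317.9  106. ]
    [ 502.1 -205.4  106. ]
    [ 509.6 -126.5  106. ]
    [604.4 -99.  106. ]
    [ 645.8 -232.5  106. ]
wrist [ 34.6 135.1] 0.94 [ 566.  -139.6  106. ]
wrist [ 15.6 138.9] 0.88 [ 572.8 -163.8  106. ]
wrist poly 0.93 [[114.0, 155.0], [76.0, 168.0], [0.0, 184.0], [0.0, 94.0], [42.0, 85.0], [92.0, 90.0]]
    [582.5 -43.6 106. ]
    [603.6 -93.1 106. ]
    [ 633.7 -193.8  106. ]
    [ 520.8 -173.3  106. ]
    [ 506.3 -122.3  106. ]
    [506.7 -64.4 106. ]
```

View pics/v5.png

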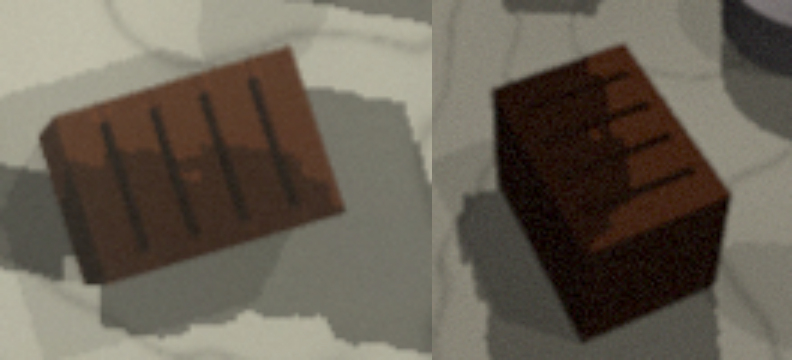

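```bash
cat > hold.py <<'E'
from h import *
np.set_printoptions(precision=2,suppress=True)
top=dict(frame=None,**{k:v for k,v in grab('top').items() if k!='frame'})
sd=grab('side')
S=np.array([(106,123,142,250),(155,106,194,237),(205,95,243,220),(253,77,293,204)],float)/3.6
for s in S:
    a=plane(ray(top,(s[0]+290-.4,s[1]+150-.4)),106);b=plane(ray(top,(s[2]+290-.4,s[3]+150-.4)),106)
    print('top slot',(a+b)/2,np.degrees(np.arctan2(*(a-b)[1::-1])),np.linalg.norm(a-b))
C=np.array([(55,117),(292,46),(345,212),(100,284)])/3.6+[289.6,149.6]
D=np.array([(493,90),(625,45),(729,195),(590,252)])
D=(D-[432,0])/3+[209.7,199.7]
for n,P,f in(('top',C,top),('side',D,sd)):
    q=np.array([plane(ray(f,p),106) for p in P]);print(n,q[:,:2].tolist(),q.mean(0))
    print([np.degrees(np.arctan2(*(q[i]-q[j])[1::-1])) for i,j in((1,2),(0,3),(0,1),(3,2))] )
E
python3 hold.py
```

```text
top slot [ 563.82 -133.86  106.  ] 14.41334692599849 76.41635614291417
top slot [ 572.32 -163.14  106.  ] 14.93875647369203 79.0893831292768
top slot [ 580.2  -191.83  106.  ] 15.047321508642588 75.56437938610158
top slot [ 589.85 -220.27  106.  ] 15.39665641062442 77.00038799721035
top [[604.651043105342, -94.82343115077059], [644.9740506771448, -233.15068331896106], [547.8887899084579, -259.9273612216342], [507.4168990657274, -118.8453812613779]] [ 576.23 -176.69  106.  ]
[np.float64(15.419165233702051), np.float64(13.87719485382518), np.float64(106.25163791971589), np.float64(106.00648584273492)]
side [[509.73304415783036, -125.70791866995813], [606.7651265677165, -98.48003080676631], [644.86327674771, -233.9216942272103], [551.8564123466773, -260.8857174840205]] [ 578.3  -179.75  106.  ]
[np.float64(105.71066938995637), np.float64(107.30779372306769), np.float64(-164.32550504363104), np.float64(-163.83236856199846)]
```

```bash
python3 -m handwheel '[{"gripper":0,"travel":[0,0,0],"twist":-0.096},{"gripper":0,"travel":[0,0,0],"twist":-0.096},{"gripper":0,"travel":[0.0126,-0.0321,0],"twist":0},{"gripper":0,"travel":[0.0126,-0.0321,0],"twist":0},{"gripper":0,"travel":[0.0126,-0.0321,0],"twist":0}]' 30
python3 -m handwheel '[{"gripper":0,"travel":[0.0126,-0.0321,0],"twist":0},{"gripper":0,"travel":[0.0126,-0.0321,0],"twist":0},{"gripper":0,"travel":[0.0126,-0.0321,0],"twist":0},{"gripper":0,"travel":[0.0126,-0.0321,0],"twist":0},{"gripper":0,"travel":[0.0126,-0.0321,0],"twist":0}]'
python3 -m handwheel '[{"gripper":0,"travel":[0,0,0.02],"twist":0},{"gripper":0,"travel":[0,0,0.02],"twist":0},{"gripper":0,"travel":[0,0,0],"twist":0},{"gripper":0,"travel":[0,0,0],"twist":0}]'
python3 - <<'E'
from h import *
np.set_printoptions(precision=1,suppress=True)
s=env.state();print(s['ee_pos'],s['ee_rot'])
fs={c:grab(c,c+'6.png') for c in('side','wrist')}
R=Ro.from_euler('xyz',s['ee_rot'],degrees=True).as_matrix()
for k,l in(('grip',172),('collar',217),('scraper',302)):
  for c in fs:
    p=s['ee_pos']+R@[0,0,l]
    print(k,c,'nominal',proj(fs[c],p),[(np.round(x['uv'],1),round(x['confidence'],2)) for x in env.pinpoint(c,k)[:2]])
a=cv2.imread('pics/side6.png')[110:290,170:350];w=cv2.imread('pics/wrist6.png')
cv2.imwrite('pics/v6.png',np.hstack([cv2.resize(a,(450,450)),cv2.resize(w[:,100:400],(350,450))]))
E
```

```text
time_s: 8.65
ee_pos: [580.3, 36.1, 470.9]
ee_rot: [180.0, -0.0, -163.9]
force: [0.5, -0.7, -2.9]
gripper_width: 22.1
time_s: 9.07
ee_pos: [563.7, -136.6, 471.2]
ee_rot: [180.0, 0.0, -164.0]
force: [0.8, -0.0, -2.6]
gripper_width: 22.0
time_s: 9.4
ee_pos: [564.0, -135.1, 430.4]
ee_rot: [179.9, -0.1, -164.0]
force: [-0.8, -0.4, -1.6]
gripper_width: 21.9
[ 564.  -135.1  430.4] [ 179.9   -0.1 -164. ]
grip side nominal [258.2 173. ] [(array([256. , 171.3]), 0.68)]
grip wrist nominal [258.4 245.6] [(array([256.6, 242.9]), 0.65)]
collar side nominal [257.7 191.6] [(array([258.2, 193.8]), 0.81), (array([270.9, 251.7]), 0.71)]
collar wrist nominal [258.7 217.7] [(array([258.2, 213.6]), 0.91)]
scraper side nominal [256.9 222.6] [(array([262.8, 222.9]), 0.78), (array([350.5, 303.7]), 0.34)]
scraper wrist nominal [259.  187.1] [(array([256. , 184.6]), 0.67), (array([232.7, 159.6]), 0.38)]
```

View pics/v6.png

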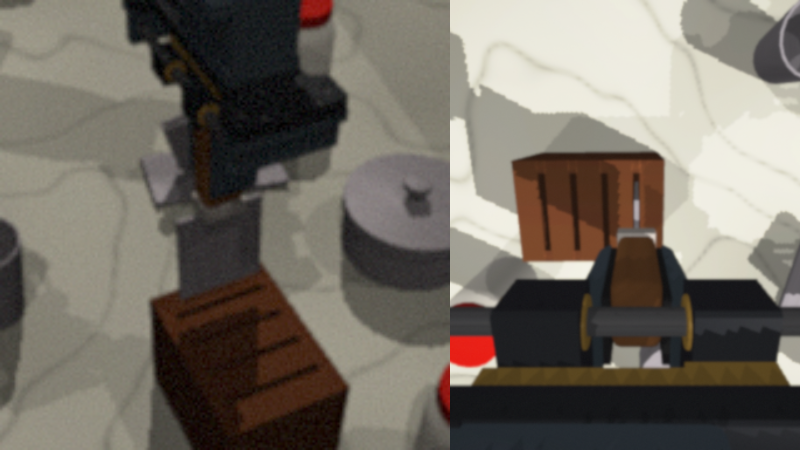

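Run:
```python
from h import *
np.set_printoptions(precision=1,suppress=True,linewidth=200)
g=cv2.imread('pics/wrist6.png').astype(float).sum(2)
for r in range(132,214,6): print(r,g[r-1:r+2,172:284].mean(0)[::1][60:112].astype(int))
S=grab('side')
for n,q,z in(('slotL',(177,318),106),('slotR',(262,287),106),('bladeL',(182,298),128),('bladeR',(257,280),128)):
    print(n,plane(ray(S,(np.array(q)/2.5+[169.7,109.7])),z))
```

```text
132 [100  99 103  99  99 100  97  98  97  96  96  95  96  95  95  98  95  92  95  96  95  96  94  99 100  99  98 100  98 101  99  95  93  93  95  94  91  93  94  93  94  95  93  93 101 121 184 294 427
 540 601 629]
138 [159 167 176 189 195 204 210 212 216 215 216 217 217 218 215 217 217 216 217 216 218 215 217 221 220 217 213 209 208 222 233 226 210 201 202 202 207 211 208 207 204 200 197 198 197 198 197 199 197
 202 236 340]
144 [149 151 151 151 150 148 148 150 149 154 164 187 209 219 224 227 227 228 227 228 225 228 235 245 245 234 230 230 230 239 249 248 235 224 218 207 207 207 207 207 207 207 207 207 207 207 207 207 206
 209 252 376]
150 [ 77  84  99 126 143 148 150 150 150 149 151 154 181 209 225 228 227 228 227 228 227 229 226 218 189 136 101  99 104 127 177 215 225 221 218 213 210 210 209 208 208 207 209 208 208 208 208 208 208
 213 255 379]
156 [ 73  81  92 119 143 147 151 152 150 151 153 164 180 201 223 230 231 230 230 232 231 231 227 217 183 148 162 193 195 181 190 215 223 217 208 207 207 206 206 206 208 208 210 209 210 210 211 208 209
 222 276 403]
162 [ 75  77  91 115 137 
[... 1327 characters left out ...]
27 325 320 320 320 321 322 321 323 322 320 318 318 318 319 319 317 316 314 317 329 351 365 379 393 400 399 401 400 388 337 260 215 204 208
 266 421 580]
204 [127  87  84  97 148 206 234 238 238 243 270 317 345 314 250 201 176 163 157 152 152 149 150 148 148 151 151 152 151 152 155 153 151 148 152 150 146 148 160 192 250 351 472 511 420 285 215 205 215
 275 431 585]
210 [143 115 115 123 136 154 178 195 203 207 211 209 179 162 157 153 151 149 146 145 142 142 141 141 142 141 145 145 145 147 145 144 144 144 143 140 138 140 138 132 131 132 146 191 227 204 180 174 172
 179 211 269]
slotL [ 528.2 -147.8  106. ]
slotR [ 602.1 -125.8  106. ]
bladeL [ 532.6 -146.5  128. ]
bladeR [ 594.6 -136.9  128. ]
```

```bash
python3 -m handwheel '[{"gripper":0,"travel":[0,0,0.008],"twist":0},{"gripper":0,"travel":[0,0,0.008],"twist":0},{"gripper":0,"travel":[0,0,0.006],"twist":0},{"gripper":0,"travel":[0,0,0.006],"twist":0},{"gripper":0,"travel":[0,0,0],"twist":0}]' 30
python3 -m handwheel '[{"gripper":0,"travel":[0,0,0.006],"twist":0},{"gripper":0,"travel":[0,0,0.006],"twist":0},{"gripper":0,"travel":[0,0,0],"twist":0}]'
python3 -c "from h import *;s=env.state();print(s['force'],s['torque'])"
```

```text
time_s: 10.27
ee_pos: [563.8, -134.9, 401.1]
ee_rot: [179.9, -0.2, -164.0]
force: [-0.6, 0.2, -2.0]
gripper_width: 21.5
time_s: 10.52
ee_pos: [563.9, -134.9, 389.8]
ee_rot: [179.9, -0.1, -164.0]
force: [-0.5, -0.4, -1.9]
gripper_width: 21.9
[-0.49494696 -0.36027195 -1.85694744] [ 0.01084919  0.07715589 -0.00758583]
```

```bash
python3 -m handwheel '[{"gripper":0,"travel":[0,0,0.008],"twist":0},{"gripper":0,"travel":[0,0,0.008],"twist":0},{"gripper":0,"travel":[0,0,0.008],"twist":0},{"gripper":0,"travel":[0,0,0.005],"twist":0},{"gripper":0,"travel":[0,0,0],"twist":0}]'
python3 -m handwheel '[{"gripper":0,"travel":[0,0,0.004],"twist":0},{"gripper":0,"travel":[0,0,0.004],"twist":0},{"gripper":0,"travel":[0,0,0],"twist":0}]'
python3 -c "from h import *;s=env.state();print(s['force'],s['torque'])"
```

```text
time_s: 10.93
ee_pos: [563.8, -134.9, 360.5]
ee_rot: [179.9, -0.2, -164.0]
force: [-0.7, -0.4, -2.2]
gripper_width: 21.6
time_s: 11.18
ee_pos: [564.6, -134.9, 355.4]
ee_rot: [-179.9, 0.1, -164.0]
force: [-0.3, 0.4, 2.7]
gripper_width: 22.0
[-0.32274258  0.38174745  2.66457179] [ 0.20167384  0.12053682 -0.0378495 ]
```

```bash
python3 -m handwheel '[{"gripper":0,"travel":[0,0,0.004],"twist":0},{"gripper":0,"travel":[0,0,0],"twist":0},{"gripper":0,"travel":[0,0,0],"twist":0}]'
python3 -c "from h import *;s=env.state();print(s['force'],s['torque'])"
```

```text
time_s: 11.43
ee_pos: [565.3, -134.5, 354.5]
ee_rot: [-179.9, 0.5, -164.0]
force: [1.1, 2.3, 15.0]
gripper_width: 22.0
[ 1.09993196  2.29734744 14.96059588] [ 0.85147094  0.3340424  -0.0473867 ]
```

```bash
python3 -m handwheel '[{"gripper":0,"travel":[0,0,-0.014],"twist":0},{"gripper":0,"travel":[0,0,-0.028],"twist":0},{"gripper":0,"travel":[0,0,-0.036],"twist":0},{"gripper":0,"travel":[0,0,0],"twist":0},{"gripper":0,"travel":[0,-0.015,0],"twist":0}]'
python3 -m handwheel '[{"gripper":0,"travel":[0,-0.015,0],"twist":0},{"gripper":0,"travel":[0,0,0],"twist":0},{"gripper":0,"travel":[0,0,0],"twist":0},{"gripper":0,"travel":[0,0,0.010],"twist":0},{"gripper":0,"travel":[0,0,0],"twist":0}]'
python3 - <<'E'
from h import *
np.set_printoptions(precision=1,suppress=True,linewidth=200)
grab('wrist','wrist7.png');grab('side','side7.png')
g=cv2.imread('pics/wrist7.png').astype(float).sum(2)
for r in range(150,192,6): print(r,g[r-1:r+2,250:270].mean(0).astype(int))
print(env.state()['force'])
a=cv2.imread('pics/side7.png')[150:290,200:340];w=cv2.imread('pics/wrist7.png')[130:220,200:310]
cv2.imwrite('pics/v7.png',np.hstack([cv2.resize(a,(400,400)),cv2.resize(w,(400,400))]))
E
```

```text
time_s: 11.85
ee_pos: [568.1, -148.1, 430.8]
ee_rot: [-179.9, 0.3, -163.9]
force: [0.9, 0.2, -2.1]
gripper_width: 22.1
time_s: 12.27
ee_pos: [572.0, -163.8, 415.2]
ee_rot: [179.8, -0.2, -164.0]
force: [-1.4, 0.4, -2.8]
gripper_width: 22.0
150 [150 146 148 149 150 154 168 195 210 213 218 223 220 211 205 207 208 208 205 206]
156 [152 147 151 150 143 124 115 132 181 213 219 205 186 177 176 179 180 181 188 192]
162 [151 150 149 148 141 117 107 136 187 217 224 214 193 180 178 175 177 176 176 177]
168 [153 153 151 149 142 119 123 186 260 288 290 269 221 184 178 175 176 175 178 178]
174 [152 150 152 149 143 133 173 324 469 525 522 462 328 209 180 179 176 178 176 177]
180 [153 152 155 151 146 136 175 322 466 521 519 458 324 211 184 181 181 177 182 180]
186 [155 156 157 153 147 133 158 280 401 452 460 423 311 207 185 181 182 181 181 182]
[ 0.5  0.2 -2. ]
```

View pics/v7.png

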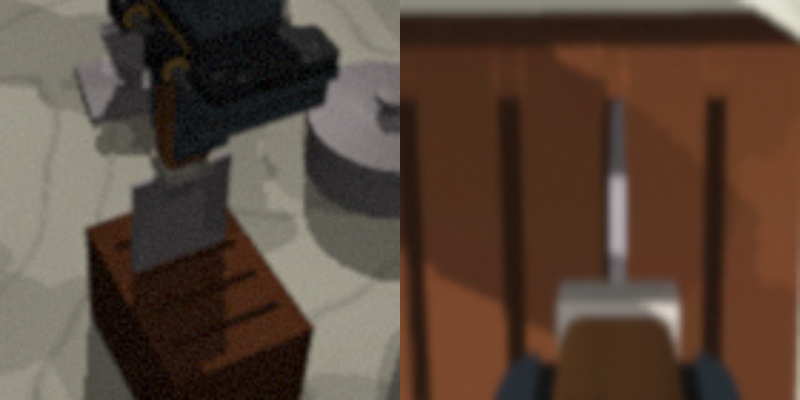

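```bash
python3 -m handwheel '[{"gripper":0,"travel":[0,-0.001,0],"twist":0},{"gripper":0,"travel":[0,0,0.005],"twist":0},{"gripper":0,"travel":[0,0,0.005],"twist":0},{"gripper":0,"travel":[0,0,0.006],"twist":0},{"gripper":0,"travel":[0,0,0],"twist":0}]'
python3 -m handwheel '[{"gripper":0,"travel":[0,0,0.008],"twist":0},{"gripper":0,"travel":[0,0,0.010],"twist":0},{"gripper":0,"travel":[0,0,0.010],"twist":0},{"gripper":0,"travel":[0,0,0.010],"twist":0},{"gripper":0,"travel":[0,0,0],"twist":0}]'
python3 -c "from h import *;s=env.state();print(s['force'],s['torque'])"
```

```text
time_s: 12.78
ee_pos: [572.4, -164.5, 400.5]
ee_rot: [179.9, -0.1, -164.0]
force: [0.3, 0.2, -2.5]
gripper_width: 22.1
time_s: 13.2
ee_pos: [572.4, -164.6, 361.3]
ee_rot: [179.9, -0.2, -164.0]
force: [0.2, -0.0, -2.1]
gripper_width: 22.3
[ 0.15436914 -0.01430748 -2.08962363] [ 0.08297592 -0.03159187  0.08282857]
```

```bash
python3 -m handwheel '[{"gripper":0,"travel":[0,0,0.005],"twist":0},{"gripper":0,"travel":[0,0,0.005],"twist":0},{"gripper":0,"travel":[0,0,0.004],"twist":0},{"gripper":0,"travel":[0,0,0],"twist":0}]'
python3 -c "from h import *;s=env.state();print(s['force'],s['torque'])"
```

```text
time_s: 13.53
ee_pos: [573.0, -164.5, 354.0]
ee_rot: [-179.9, 0.3, -164.0]
force: [-2.1, 2.0, 14.1]
gripper_width: 21.9
[-2.07454295  1.9643017  14.08229472] [0.62077637 0.80034576 0.04285164]
```

```bash
python3 -m handwheel '[{"gripper":0,"travel":[0,0,-0.014],"twist":0},{"gripper":0,"travel":[0,0,-0.028],"twist":0},{"gripper":0,"travel":[0,0,-0.036],"twist":0},{"gripper":0,"travel":[0,0,0],"twist":0},{"gripper":0,"travel":[0,-0.015,0],"twist":0}]'
python3 -m handwheel '[{"gripper":0,"travel":[0,-0.015,0],"twist":0},{"gripper":0,"travel":[0,0,0],"twist":0},{"gripper":0,"travel":[0,0,0],"twist":0},{"gripper":0,"travel":[0,0,0.012],"twist":0},{"gripper":0,"travel":[0,0,0],"twist":0}]'
python3 - <<'E'
from h import *
np.set_printoptions(precision=1,suppress=True,linewidth=250)
grab('wrist','wrist8.png');grab('side','side8.png')
g=cv2.imread('pics/wrist8.png').astype(float).sum(2)
for r in range(150,180,6): print(r,g[r-1:r+2,222:296].mean(0).astype(int))
a=cv2.imread('pics/side8.png')[150:290,200:340];w=cv2.imread('pics/wrist8.png')[130:220,200:310]
cv2.imwrite('pics/v8.png',np.hstack([cv2.resize(a,(400,400)),cv2.resize(w,(400,400))]))
E
```

```text
time_s: 13.95
ee_pos: [576.7, -177.9, 431.1]
ee_rot: [-179.9, 0.3, -163.9]
force: [-0.3, -0.2, -3.1]
gripper_width: 21.9
time_s: 14.37
ee_pos: [580.5, -193.8, 413.0]
ee_rot: [179.8, -0.3, -164.0]
force: [0.1, 0.7, -3.8]
gripper_width: 21.8
150 [150 151 153 149 155 153 150 148 147 148 148 156 160 154 150 149 149 150 148 149 148 147 149 147 150 146 147 149 146 146 142 140 145 149 149 160 181 203 210 212 216 220 210 208 207 207 207 206 206 207 209 207 206 207 206 204 205 207 207 206 208 213
 212 204 197 197 197 199 208 219 217 209 207 207]
156 [151 150 151 148 142 122  94  79  74  77  90 114 139 148 151 150 150 148 150 150 149 148 151 149 149 151 149 151 149 149 150 150 146 135 120 136 185 214 213 181 161 167 177 178 177 180 186 200 204 205 207 208 210 208 210 211 210 207 208 211 209 203
 182 131  90  79  81  93 132 174 200 208 210 208]
162 [150 151 152 150 146 130 104  81  76  78  85 109 141 151 152 151 151 152 150 150 150 150 150 152 152 150 151 151 151 150 152 149 147 139 128 146 192 218 217 191 171 169 176 178 176 176 177 176 176 177 176 175 182 185 191 196 198 202 207 211 209 198
 166 118  85  77  80  98 138 185 206 210 209 209]
168 [150 153 154 150 148 135 108  86  77  76  81 103 129 146 150 152 152 151 152 148 153 152 152 152 151 152 152 151 151 151 152 153 149 148 154 216 296 330 327 293 222 180 175 177 177 176 177 177 176 176 175 178 176 177 178 177 174 177 176 179 179 168
 147 111  82  80  80 101 150 200 220 229 226 227]
174 [153 152 152 153 151 139 114  91  78  75  79  97 121 142 150 152 152 152 151 149 152 152 151 149 152 151 150 154 152 150 152 150 150 146 186 327 471 526 522 458 320 200 178 178 175 178 179 177 177 175 178 178 177 179 178 178 180 178 179 179 176 165
 138  99  80  79  78  96 130 173 197 210 217 218]
```

View pics/v8.png

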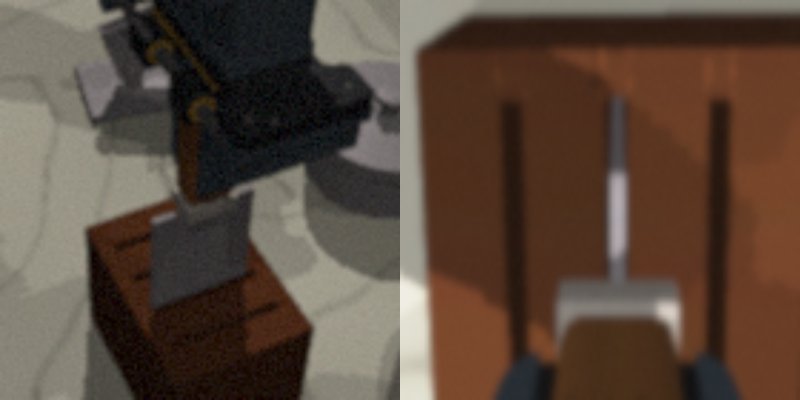

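```bash
python3 -m handwheel '[{"gripper":0,"travel":[0,-0.0003,0.004],"twist":0},{"gripper":0,"travel":[0,0,0.005],"twist":0},{"gripper":0,"travel":[0,0,0.006],"twist":0},{"gripper":0,"travel":[0,0,0],"twist":0}]'
python3 -m handwheel '[{"gripper":0,"travel":[0,0,0.008],"twist":0},{"gripper":0,"travel":[0,0,0.010],"twist":0},{"gripper":0,"travel":[0,0,0.010],"twist":0},{"gripper":0,"travel":[0,0,0.008],"twist":0},{"gripper":0,"travel":[0,0,0],"twist":0}]'
python3 -m handwheel '[{"gripper":0,"travel":[0,0,0.005],"twist":0},{"gripper":0,"travel":[0,0,0.005],"twist":0},{"gripper":0,"travel":[0,0,0.004],"twist":0},{"gripper":0,"travel":[0,0,0],"twist":0}]'
python3 -c "from h import *;s=env.state();print(s['force'],s['torque'])"
```

```text
time_s: 14.8
ee_pos: [581.0, -193.7, 399.8]
ee_rot: [179.9, -0.0, -164.0]
force: [0.5, -0.5, -2.4]
gripper_width: 22.0
time_s: 15.22
ee_pos: [581.1, -193.7, 362.8]
ee_rot: [179.9, -0.1, -164.0]
force: [0.9, 0.4, -2.9]
gripper_width: 21.8
time_s: 15.55
ee_pos: [581.0, -193.8, 350.3]
ee_rot: [180.0, -0.0, -164.0]
force: [-0.1, -0.7, -0.6]
gripper_width: 22.3
[-0.05914185 -0.66826993 -0.60120949] [ 0.15161779 -0.14044511  0.04837036]
```

```bash
python3 -m handwheel '[{"gripper":0,"travel":[0,0,0.005],"twist":0},{"gripper":0,"travel":[0,0,0.005],"twist":0},{"gripper":0,"travel":[0,0,0],"twist":0}]'
python3 -m handwheel '[{"gripper":0,"travel":[0,0,0.004],"twist":0},{"gripper":0,"travel":[0,0,0.004],"twist":0},{"gripper":0,"travel":[0,0,0],"twist":0}]'
python3 -c "from h import *;s=env.state();print(s['force'],s['torque'])"
```

```text
time_s: 15.8
ee_pos: [581.0, -193.8, 340.2]
ee_rot: [180.0, -0.0, -164.0]
force: [-0.0, 0.4, -2.8]
gripper_width: 21.9
time_s: 16.05
ee_pos: [581.0, -193.8, 332.4]
ee_rot: [180.0, -0.0, -164.0]
force: [0.7, 0.7, -1.5]
gripper_width: 21.6
[ 0.70410168  0.66991435 -1.47768759] [ 0.06345185 -0.13776048  0.04282786]
```

Deep slot: slot1. Going on to the collar.

```bash
python3 -m handwheel '[{"gripper":0,"travel":[0,0,0.004],"twist":0},{"gripper":0,"travel":[0,0,0.003],"twist":0},{"gripper":0,"travel":[0,0,0],"twist":0}]'
python3 -m handwheel '[{"gripper":0,"travel":[0,0,0.003],"twist":0},{"gripper":0,"travel":[0,0,0],"twist":0},{"gripper":0,"travel":[0,0,0],"twist":0}]'
python3 -c "from h import *;s=env.state();print(s['force'],s['torque'])"
```

```text
time_s: 16.3
ee_pos: [581.0, -193.8, 325.5]
ee_rot: [180.0, -0.0, -164.0]
force: [0.4, -0.2, -2.8]
gripper_width: 21.9
time_s: 16.55
ee_pos: [581.1, -193.9, 324.1]
ee_rot: [-180.0, 0.0, -164.0]
force: [-1.4, -0.3, 2.9]
gripper_width: 21.9
[-1.42613694 -0.27604576  2.92137773] [ 0.11118419  0.22596455 -0.00903173]
```

```bash
python3 -m handwheel '[{"gripper":0,"travel":[0,0,0.003],"twist":0},{"gripper":0,"travel":[0,0,0],"twist":0},{"gripper":0,"travel":[0,0,0],"twist":0}]'
python3 -m handwheel '[{"gripper":0,"travel":[0,0,-0.003],"twist":0},{"gripper":45,"travel":[0,0,0],"twist":0},{"gripper":45,"travel":[0,0,0],"twist":0},{"gripper":45,"travel":[0,0,0],"twist":0},{"gripper":45,"travel":[0,0,0],"twist":0}]'
python3 -m handwheel '[{"gripper":45,"travel":[0,0,-0.01],"twist":0},{"gripper":45,"travel":[0,0,-0.03],"twist":0},{"gripper":45,"travel":[0,0,-0.04],"twist":0},{"gripper":45,"travel":[0,0,-0.04],"twist":0},{"gripper":45,"travel":[0,0,0],"twist":0}]'
python3 - <<'E'
from h import *
np.set_printoptions(precision=1,suppress=True)
fs={c:grab(c,c+'9.png') for c in('side','wrist','top')}
for k,z in(('collar',106),('grip',151)):
  for c in fs:
    r=env.pinpoint(c,k)[:1];print(k,c,[(x['uv'],x['confidence'],plane(ray(fs[c],x['uv']),z)) for x in r])
a=cv2.imread('pics/side9.png')[150:310,190:350];w=cv2.imread('pics/wrist9.png')[60:284,150:374]
cv2.imwrite('pics/v9.png',np.hstack([cv2.resize(a,(400,400)),cv2.resize(w,(400,400))]))
E
```

```text
time_s: 16.8
ee_pos: [580.8, -193.8, 324.0]
ee_rot: [-179.9, 0.1, -164.0]
force: [-4.7, 2.1, 17.6]
gripper_width: 22.1
time_s: 17.22
ee_pos: [581.1, -193.9, 322.6]
ee_rot: [180.0, -0.0, -164.0]
force: [-1.3, 0.5, -0.4]
gripper_width: 40.5
time_s: 17.63
ee_pos: [581.9, -194.2, 452.9]
ee_rot: [-179.4, 0.8, -164.0]
force: [0.9, -1.0, 0.7]
gripper_width: 41.4
collar side [([268.2, 254.2], 0.9, array([ 574.7, -198.4,  106. ]))]
collar wrist [([287.7, 174.3], 0.7, array([ 569.9, -163.5,  106. ]))]
collar top [([338.8, 196.1], 0.72, array([ 574.5, -164.8,  106. ]))]
grip side [([269.1, 237.6], 0.77, array([ 575.4, -194.9,  151. ]))]
grip wrist [([262.2, 184.0], 0.57, array([ 577.8, -193.3,  151. ]))]
grip top []
```

View pics/v9.png

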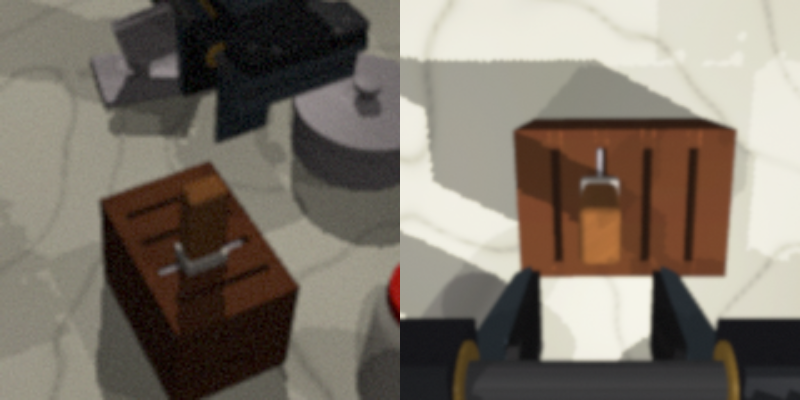

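```bash
python3 -c "from h import *;print(env.job_done())"
```

```text
the job is handed in; nothing more can be done
None
```

The scraper is standing fully home in slot1 (y = −15 mm in the block's frame), and I've handed the job in at about 18 s.

- **Drawing out:** I drew it partly out along its lean. While the blade's lower end was still in the pocket I turned it upright in the grip, then lifted it clear.
- **Finding the slot:** slot3 and slot2 both stopped firmly with the tool at about z = 355 mm, with 14–15 N pushing back. slot1 let the blade go another 30 mm, and the collar met the block top at 324 mm with up to 18 N. That 30 mm is the difference expected between a 55 mm stop and the 85 mm of blade. I did not try slot0.
- **Last checks:** after release the side and wrist pictures show the scraper upright in slot1, collar on the block, with the gripper 130 mm above where it let go. I never moved against the masala box, the jars or the tumbler. I did not measure their positions again at the end.
- **Check that disagreed:** the network's "collar" point in the last wrist and top pictures landed at y ≈ −164 mm, near slot2. The side view's collar, both views' "grip" point and the pictures themselves agree on slot1, y ≈ −194 mm, so I took those two as false.

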